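# Line up cut profile lengths by size

### The job

Line up the four cut lengths of aluminium profile on the row of pads in order of length: the shortest on the pad next to the steel end post, then each longer one on the next pad, with the longest on the pad farthest from the post. Each bar lies flat and centred on its own pad, lengthwise across the row as the pad does, and is let go.

Things in the scene. Friction and masses are not known exactly. Their poses are not given: they have to be found in the camera images.
- bar_a: The shortest of four loose cut lengths of slotted square aluminium profile, 20 x 20 mm in section and 60 mm long, lying flat on the bench. Origin at the centre of the bar (10 mm above what it lies on); x runs along its length.
- bar_b: The second shortest of four loose cut lengths of slotted square aluminium profile, 20 x 20 mm in section and 84 mm long, lying flat on the bench. Origin at the centre of the bar (10 mm above what it lies on); x runs along its length.
- bar_c: The second longest of four loose cut lengths of slotted square aluminium profile, 20 x 20 mm in section and 108 mm long, lying flat on the bench. Origin at the centre of the bar (10 mm above what it lies on); x runs along its length.
- bar_d: The longest of four loose cut lengths of slotted square aluminium profile, 20 x 20 mm in section and 132 mm long, lying flat on the bench. Origin at the centre of the bar (10 mm above what it lies on); x runs along its length.
- pad_1: One of four alike fixed support pads, a flat pale wooden block with a thin black line along x on top, 56 mm (x) by 40 mm (y) and 12 mm high, at the left end (+y) of the row; its neighbour is pad_2. The four stand in a row about 70 mm apart, centre to centre, in front of a low (8 mm) aluminium rail. Origin at the centre of its underside; its x axis runs across the row: a bar lies on it along this axis, overhanging both ends equally if it is longer.
- pad_2: One of four alike fixed support pads, a flat pale wooden block with a thin black line along x on top, 56 mm (x) by 40 mm (y) and 12 mm high, between pad_1 and pad_3. The four stand in a row about 70 mm apart, centre to centre, in front of a low (8 mm) aluminium rail. Origin at the centre of its underside; its x axis runs across the row: a bar lies on it along this axis, overhanging both ends equally if it is longer.
- pad_3: One of four alike fixed support pads, a flat pale wooden block with a thin black line along x on top, 56 mm (x) by 40 mm (y) and 12 mm high, between pad_2 and pad_4. The four stand in a row about 70 mm apart, centre to centre, in front of a low (8 mm) aluminium rail. Origin at the centre of its underside; its x axis runs across the row: a bar lies on it along this axis, overhanging both ends equally if it is longer.
- pad_4: One of four alike fixed support pads, a flat pale wooden block with a thin black line along x on top, 56 mm (x) by 40 mm (y) and 12 mm high, at the right end (-y) of the row; its neighbour is pad_3. The four stand in a row about 70 mm apart, centre to centre, in front of a low (8 mm) aluminium rail. Origin at the centre of its underside; its x axis runs across the row: a bar lies on it along this axis, overhanging both ends equally if it is longer.
- end_post: Fixed steel post, 20 mm thick and 40 mm high on a 36 mm square foot with four screws. It stands at one end of the row of pads, about 72 mm beyond the centre of the last pad, and marks where the row begins (a flat round yellow-topped tin stands at the other end). Origin at the centre of its underside, z up.
Not all that is in view belongs to the job. Leave any brown or yellow look-alike of the bar_a alone.

How it is judged:
By the outcome, as a careful person would: the job done as asked, in the order asked, and still so for the second after the job is handed in, with the robot touching nothing.
It also fails if it takes over 102 s, if anything falls off the work surface, if the arm or the gripper's body presses on something with over 40 N, if the wrist force passes 120 N, or if a joint passes its speed limit or range.

### The arm

A 6-joint arm with a two-finger parallel gripper is mounted at the origin on a cart in front of the work surface, level with it; the furniture and walls round the work are solid. World frame = base frame: x ahead of the robot, y to its left, z up, the work surface at z = 0. Lengths are in m, angles in rad, forces in N, time in s.
With the tool pointing down it reaches from about 0.35 to 0.875 m from the base axis. Payload 4.2 kg.
Tool frame: the origin (TCP) lies at the very end of the fingers, on their centre line; the grasp point (between the pads) lies 19 mm behind it; z points along the fingers, y is the line along which they close (so a half turn about z gives the same grasp; the last joint's range is limited). The gripper opens to 87 mm and grips with 3 to 60 N. Pads are 19 mm wide; open, the fingers measure 117 mm over their backs; the gripper's body (75 mm by 190 mm) begins 51 mm behind the grasp point.
Start: joints at [-0.923, 0.385, 0.008, 0, -1.194, -0.259], TCP at [0.237, -0.578, 0.188] pointing down, gripper open.
Joint ranges: [-3.14, 3.14], [-1.21, 2.06], [-1.07, 1.41], [-3.16, 2.05], [-2.99, -0.16], [-3.1, 3.1]. Speed limits (rad/s): [2.79, 2.79, 3.14, 3.14, 3.14, 3.14].

### API

Orientations are given as a unit quaternion [w, x, y, z].
In Python, from cell import sensors, vision, arm gives the robot as it stands. The module is installed in compiled form; this text tells all that it offers.
- The arm moves only by the shell command python3 -m crank 'ROWS'. ROWS is JSON, a list of rows, each a list of 7 numbers: the shift along the tool's x, y, z in m, then the turn, a rotation vector about the tool's x, y, z in degrees, then the finger opening in m, from 0 to 0.087. In form: [[tx, ty, tz, rx, ry, rz, hand], ...]. A call has 1 to 10 rows; each row is the pose to reach, as a shift and turn from the pose commanded when the call began, along the tool's axes at that moment; what a row does not reach only later rows make up. A row lasts 1/12 s, in which the tool goes at most 41.7 mm and 7.16 degrees, less where a joint would pass 70% of its speed; a pose out of reach is approached as far as the arm can. A call with a gripper value outside its range is refused whole. The fingers move at their own pace and stop on an object; the grip force is fixed at half the most. Time passes only in rows, so rows that repeat a pose let the fingers close. It gives the time, the measured TCP pose, the force, the opening and the grip force at its end, in the units of the state.
- sensors.get_state(): the state, without advancing time (a new reading comes with each control period).
- vision.grab_frame(name): name is "scene" or "top" or "wrist"; returns the picture (384x512x3 uint8, red, green, blue); there is no depth.
- vision.camera_info(name): a dict with "mtx" (3x3 intrinsics, pixels), "R" (3x3) and "t" (3): a world point X has camera coordinates R X + t. Camera axes: x right, y down, z forward; pixel columns grow to the right and rows downward; lengths in m; the calibration is good to about 2 mm. A picture is of the moment at which its call begins: read the wrist's pose just before it. camera_info takes no time and is no camera call; for the wrist camera it gives the pose at the moment of the call.
- arm.close_job(): hands the job in; it is judged then, once.
The state is a dict: "time": time; "joint_pos": joint angles; "joint_velocities": joint speeds; "joint_efforts": joint torques, N m; "tcp_pos": TCP position; "orientation": TCP orientation; "ft_force": force on the tool from outside, world axes, zero at the start; "ft_torque": the same for the moment, N m; "grip_width": finger opening in m; "gripper_force": force on a finger pad.
Only numpy, scipy, OpenCV 4.12 (cv2) and the standard library are available. Lean on these libraries where they do the work, as an engineer would, in place of code of your own. Each camera call takes 0.05 s, during which the arm holds its last target. There are 200 camera calls.

## Working session

There is one attempt and no reset: what is moved stays moved. The work goes in short steps, Python scripts to look and compute and a shell command to move; the robot and the scene stay as the last step left them, time stands still between calls to the robot, and variables do not carry over. Pictures are saved under pics/ and viewed, at most 14 in all, crops included, and the job is handed in when it is done.

```bash
mkdir -p pics; python3 - <<'E'
from cell import sensors, vision
import cv2
for n in ("scene","top"):
    cv2.imwrite(f"pics/{n}0.png",cv2.resize(vision.grab_frame(n)[:,:,::-1],(800,600),interpolation=cv2.INTER_CUBIC))
    i=vision.camera_info(n);print(n,i["mtx"].round(1).tolist(),i["R"].round(3).tolist(),i["t"].round(3).tolist())
s=sensors.get_state();print(s)
E
```

```text
scene [[431.3, 0.0, 247.7], [0.0, 431.3, 195.1], [0.0, 0.0, 1.0]] [[0.503, -0.864, 0.022], [-0.457, -0.287, -0.842], [0.734, 0.414, -0.539]] [-0.284, 0.273, 0.702]
top [[469.3, 0.0, 247.2], [0.0, 469.3, 193.1], [0.0, 0.0, 1.0]] [[0.018, -1.0, -0.003], [-0.984, -0.017, -0.176], [0.176, 0.006, -0.984]] [-0.043, 0.532, 1.435]
{'time': 0.1, 'joint_pos': array([-9.23407410e-01,  3.85485411e-01,  6.78538465e-03, -4.29796037e-04,
       -1.19402516e+00, -2.58585397e-01]), 'joint_velocities': array([ 0.0005779 , -0.00024369,  0.00178038,  0.00137515,  0.0003606 ,
        0.00030038]), 'joint_efforts': array([ 2.04140501e-04, -3.91690099e+01,  1.87933195e+01,  4.23197418e+00,
        1.34099083e-02, -7.61978231e-05]), 'tcp_pos': array([ 0.23670017, -0.57779311,  0.18717533]), 'orientation': array([-2.42483575e-04, -1.93101739e-01,  9.81178245e-01,  9.54581415e-04]), 'ft_force': array([-0.94426602, -0.11337716,  0.15351893]), 'ft_torque': array([ 0.00941506, -0.05143037,  0.04840038]), 'gripper_force': 0.0, 'grip_width': 0.086645713881089}
```

View pics/top0.png

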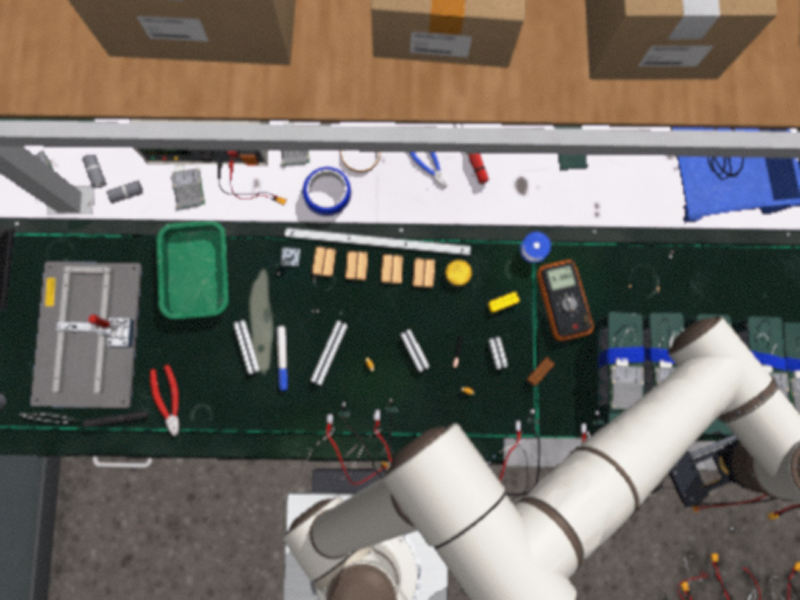

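View pics/scene0.png

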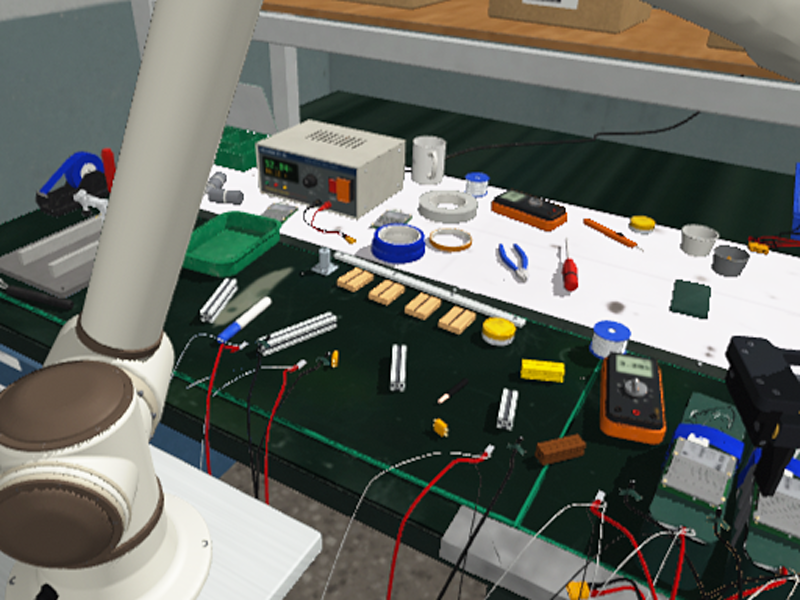

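The post is at the left (+y) end at about (290,257) in top0, so pad_1 takes the shortest bar. The bars are centred at about (246,348), (329,352), (415,350) and (498,353), which by length are c, d, b and a. I'll enlarge for endpoints.

```bash
python3 - <<'E'
from cell import vision
import cv2
a=vision.grab_frame("top")[140:250,140:335,::-1]
cv2.imwrite("pics/topc.png",cv2.resize(a,None,fx=4,fy=4,interpolation=cv2.INTER_CUBIC))
b=vision.grab_frame("scene")[150:300,120:345,::-1]
cv2.imwrite("pics/scenec.png",cv2.resize(b,None,fx=3.5,fy=3.5,interpolation=cv2.INTER_CUBIC))
E
```

```text
(no output)
```

View pics/topc.png

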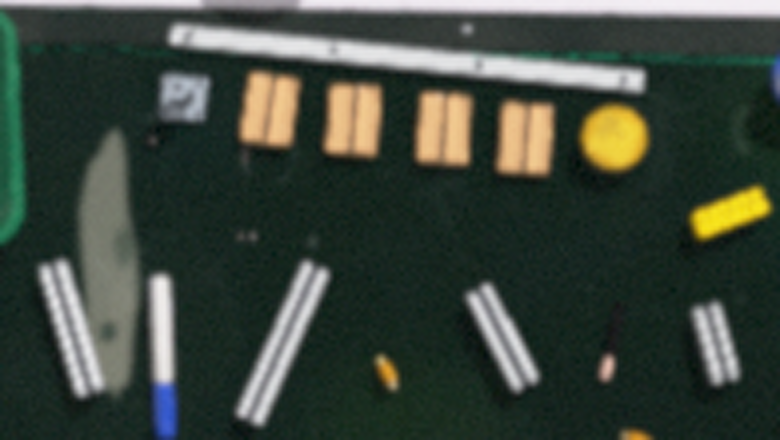

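View pics/scenec.png

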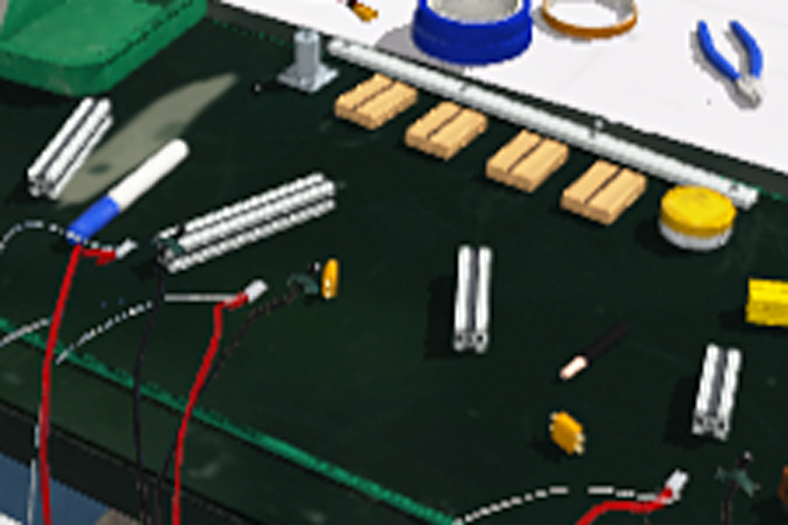

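Pixels, in crop coordinates. In topc, c runs (54,263)-(90,393), d (317,265)-(250,420), b (479,287)-(527,387) and a (707,305)-(727,381). The pad lines are at x≈270, 352, 443 and 525. The same things are clear in scenec, so I'll triangulate.

```bash
cat > h.py <<'E'
import numpy as np, cv2
from cell import sensors, vision
def P(i): return i["mtx"]@np.c_[i["R"],i["t"]]
def tri(i1,p1,i2,p2):
    X=cv2.triangulatePoints(P(i1),P(i2),np.float64(p1).T,np.float64(p2).T); return (X[:3]/X[3]).T
def plane(i,p,z):
    p=np.atleast_2d(np.float64(p)); d=np.linalg.solve(i["mtx"],np.c_[p,np.ones(len(p))].T)
    d=(i["R"].T@d).T; c=-i["R"].T@i["t"]; return c+d*((z-c[2])/d[:,2])[:,None]
E
cat > m.py <<'E'
from h import *
T,S=vision.camera_info("top"),vision.camera_info("scene")
top=np.array([[54,263],[90,393],[317,265],[250,420],[479,287],[527,387],[707,305],[727,381],[274,73],[264,146],[355,84],[350,157],[446,93],[441,165],[528,102],[523,173]])/4+[139.6,139.6]
sc=np.array([[98,100],[43,180],[325,178],[167,240],[474,248],[471,338],[724,347],[711,423],[394,81],[357,106],[464,110],[427,137],[548,139],[510,168],[625,170],[587,200]])/3.5+[119.6,149.6]
X=tri(T,top,S,sc); Z=plane(T,top,np.r_[[.02]*8,[.012]*8])
for k,n in enumerate("c d b a 1 2 3 4".split()):
    a,b=Z[2*k],Z[2*k+1]; d=a-b
    print(n,X[2*k:2*k+2].mean(0).round(3),"z",X[2*k:2*k+2,2].round(3),"| plane",((a+b)/2).round(4)[:2],"len",np.linalg.norm(d).round(3),"yaw",np.degrees(np.arctan2(d[1],d[0])).round(1))
E
python3 m.py
```

```text
c [0.441 0.251 0.017] z [0.02  0.015] | plane [0.4406 0.2506] len 0.109 yaw 18.2
d [0.432 0.082 0.022] z [0.02  0.023] | plane [0.4322 0.0816] len 0.134 yaw -21.6
b [ 0.44  -0.092  0.015] z [0.018 0.012] | plane [ 0.4394 -0.0924] len 0.088 yaw 26.3
a [ 0.438 -0.262  0.016] z [0.02  0.012] | plane [ 0.4376 -0.2624] len 0.062 yaw 14.3
1 [0.623 0.1   0.013] z [0.011 0.016] | plane [0.6234 0.1004] len 0.062 yaw -5.7
2 [0.616 0.032 0.012] z [0.008 0.015] | plane [0.6154 0.032 ] len 0.061 yaw -2.4
3 [ 0.61  -0.043  0.013] z [0.01  0.016] | plane [ 0.6096 -0.0424] len 0.06 yaw -2.9
4 [ 0.604 -0.109  0.011] z [0.008 0.015] | plane [ 0.6037 -0.1093] len 0.059 yaw -3.4
```

```bash
cat > go.py <<'E'
# usage: go.py x y z yaw(deg of tool x; mod 180 chosen nearest) -> row and row count
import sys
from h import *
from scipy.spatial.transform import Rotation as Rn
x,y,z,yaw=map(float,sys.argv[1:5])
s=sensors.get_state(); R=Rn.from_quat(np.roll(s["orientation"],-1)); M=R.as_matrix()
cur=np.degrees(np.arctan2(M[1,0],M[0,0])); d=(yaw-cur+90)%180-90
c,sn=np.cos(np.radians(cur+d)),np.sin(np.radians(cur+d))
G=np.array([[c,sn,0],[sn,-c,0],[0,0,-1]])
t=M.T@(np.array([x,y,z])-s["tcp_pos"]); r=np.degrees(Rn.from_matrix(M.T@G).as_rotvec())
print("t %.1f tcp"%s["time"],s["tcp_pos"].round(4),"yaw %.1f"%cur,"q6 %.2f"%s["joint_pos"][5],"| row",t.round(4),r.round(1),"rows>=%.1f"%max(np.linalg.norm(t)/.0417,np.linalg.norm(r)/7.16))
E
python3 go.py 0.45 -0.262 0.25 14.3
python3 -c "
from h import *
i=vision.camera_info('wrist');s=sensors.get_state()
print(i['mtx'],i['R'].round(2),-i['R'].T@i['t']-s['tcp_pos'])"
```

```text
t 0.2 tcp [ 0.2368 -0.578   0.1875] yaw -157.7 q6 -0.26 | row [-0.3171  0.2117 -0.0623] [ 0.1 -0.   8. ] rows>=9.3
[[287.4519062    0.         256.13023567]
 [  0.         287.4519062  191.07430965]
 [  0.           0.           1.        ]] [[-0.38  0.93  0.  ]
 [ 0.89  0.36  0.29]
 [ 0.27  0.11 -0.96]] [-0.07311171 -0.03141984  0.19687393]
```

```bash
R='[-0.317,0.212,0.04,0,0,8,0.06]'; true
python3 -m crank '[[-0.316,0.212,0.06,0,0,8,0.06],[-0.316,0.212,0.06,0,0,8,0.06],[-0.316,0.212,0.06,0,0,8,0.06],[-0.316,0.212,0.06,0,0,8,0.06],[-0.316,0.212,0.06,0,0,8,0.06],[-0.316,0.212,0.06,0,0,8,0.06],[-0.316,0.212,0.06,0,0,8,0.06],[-0.316,0.212,0.06,0,0,8,0.06],[-0.316,0.212,0.06,0,0,8,0.06],[-0.316,0.212,0.06,0,0,8,0.06]]'
python3 -m crank '[[0,0,0,0,0,0,0.06],[0,0,0,0,0,0,0.06],[0,0,0,0,0,0,0.06]]'
cat > look.py <<'E'
# usage: look.py name x0 y0 w h scale [camera pose saved]
import sys,pickle
from h import *
n=sys.argv[1]; i=vision.camera_info("wrist"); f=vision.grab_frame("wrist")
pickle.dump(i,open(n+".pkl","wb"))
cv2.imwrite(f"pics/{n}.png",cv2.resize(f[:,:,::-1],(800,600),interpolation=cv2.INTER_CUBIC)); cv2.imwrite(n+"_raw.png",f[:,:,::-1])
E
python3 look.py wa; python3 go.py 0.4376 -0.2624 0.12 14.3
```

```text
time: 1.03
tcp_pos: [0.4508, -0.2586, 0.1273]
orientation: [-0.0, -0.126, 0.992, 0.0]
ft_force: [0.3, -0.8, -0.0]
grip_width: 0.0597
gripper_force: 0.0
time: 1.28
tcp_pos: [0.4486, -0.263, 0.1283]
orientation: [-0.0, -0.124, 0.992, -0.0]
ft_force: [-0.6, 0.1, 0.1]
grip_width: 0.0597
gripper_force: 0.0
t 1.3 tcp [ 0.4484 -0.2633  0.1283] yaw -165.8 q6 -1.10 | row [0.0103 0.0035 0.0083] [-0.   0.  -0.1] rows>=0.3
```

View pics/wa.png

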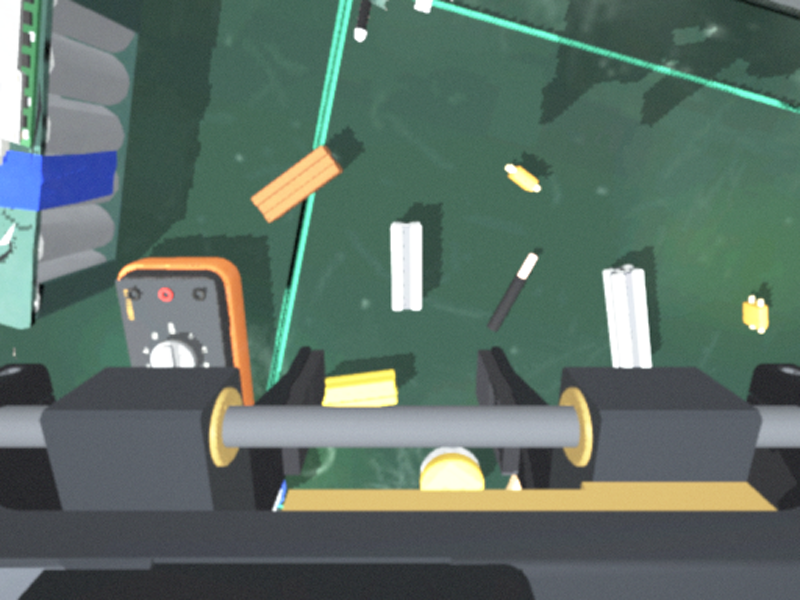

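In wa, bar_a's top face runs (406,222)-(408,310) and is clear ahead of the fingers. I'll refine it on the z=0.02 plane and check the height against the top view by triangulation.

```bash
cat > bar.py <<'E'
# usage: bar.py name z u1 v1 u2 v2 (800x600 pixels)  -> centre, length, yaw on plane z
import sys,pickle
from h import *
i=pickle.load(open(sys.argv[1]+".pkl","rb")); z=float(sys.argv[2])
p=np.float64(sys.argv[3:]).reshape(-1,2)*.64-.18
for q in p.reshape(-1,2,2):
    a,b=plane(i,q,z); d=a-b
    print("c",((a+b)/2)[:2].round(4),"len",np.linalg.norm(d).round(4),"yaw",np.degrees(np.arctan(d[1]/d[0])).round(1))
E
python3 bar.py wa 0.02 406 222 408 310
python3 - <<'E'
from h import *
import pickle
T=vision.camera_info("top")
top=np.array([[707,305],[727,381]])/4+139.6
print(tri(pickle.load(open("wa.pkl","rb")),np.array([[408,310],[406,222]])*.64-.18,T,top).round(4))
E
```

```text
c [ 0.4374 -0.2626] len 0.0625 yaw 15.8
[[ 0.4674 -0.2545  0.0212]
 [ 0.4079 -0.2708  0.0152]]
```

```bash
python3 go.py 0.4374 -0.2626 0.0035 15.3
python3 -m crank '[[0.011,0.003,0.04,0,0,-0.5,0.06],[0.011,0.003,0.08,0,0,-0.5,0.06],[0.011,0.003,0.1,0,0,-0.5,0.06],[0.011,0.003,0.115,0,0,-0.5,0.06],[0.011,0.003,0.12,0,0,-0.5,0.06],[0.011,0.003,0.12,0,0,-0.5,0.06]]'
python3 go.py 0.4374 -0.2626 0.0035 15.3
```

```text
t 1.3 tcp [ 0.4484 -0.2633  0.1283] yaw -165.8 q6 -1.10 | row [0.0105 0.0034 0.1248] [-0.   0.  -1.1] rows>=3.0
time: 1.83
tcp_pos: [0.4362, -0.263, 0.0072]
orientation: [-0.001, -0.128, 0.992, 0.0]
ft_force: [0.3, -0.4, -0.3]
grip_width: 0.0601
gripper_force: 0.0
t 1.8 tcp [ 0.4362 -0.263   0.0072] yaw -165.3 q6 -1.09 | row [-0.0013  0.0001  0.0037] [ 0.1 -0.1 -0.6] rows>=0.1
```

```bash
python3 -m crank '[[-0.001,0,0.0035,0,0,0,0.06],[-0.001,0,0.0035,0,0,0,0.0],[-0.001,0,0.0035,0,0,0,0],[-0.001,0,0.0035,0,0,0,0],[-0.001,0,0.0035,0,0,0,0],[-0.001,0,0.0035,0,0,0,0],[-0.001,0,-0.04,0,0,0,0],[-0.001,0,-0.08,0,0,0,0],[-0.001,0,-0.10,0,0,0,0],[-0.001,0,-0.10,0,0,0,0]]'; python3 go.py 0.635 -0.005 0.16 -3.5
```

```text
time: 2.67
tcp_pos: [0.4424, -0.2632, 0.1139]
orientation: [0.005, -0.129, 0.992, -0.003]
ft_force: [0.0, -0.3, -0.2]
grip_width: 0.008
gripper_force: 0.0
t 2.7 tcp [ 0.4424 -0.2632  0.1139] yaw -165.1 q6 -1.09 | row [-0.2528  0.1999 -0.045 ] [-0.3  0.6 18.4] rows>=7.8
```

The fingers close at about 70 mm/s, so I lifted too early. I'll open to 45 mm, look, and grasp again with more closing rows.

```bash
python3 -m crank '[[-0.004,0,0,0,0,0,0.045],[-0.004,0,0,0,0,0,0.045],[-0.004,0,0,0,0,0,0.045],[-0.004,0,0,0,0,0,0.045],[-0.004,0,0,0,0,0,0.045],[-0.004,0,0,0,0,0,0.045],[-0.004,0,0,0,0,0,0.045]]'; python3 look.py wa2; python3 go.py 0.4374 -0.2626 0.0035 15.3
```

```text
time: 3.25
tcp_pos: [0.4422, -0.2608, 0.1076]
orientation: [-0.001, -0.129, 0.992, 0.0]
ft_force: [-0.0, 0.3, -0.4]
grip_width: 0.0426
gripper_force: 0.0
t 3.3 tcp [ 0.4423 -0.2609  0.1078] yaw -165.2 q6 -1.10 | row [ 0.0051 -0.0005  0.1043] [ 0.  -0.  -0.5] rows>=2.5
```

View pics/wa2.png

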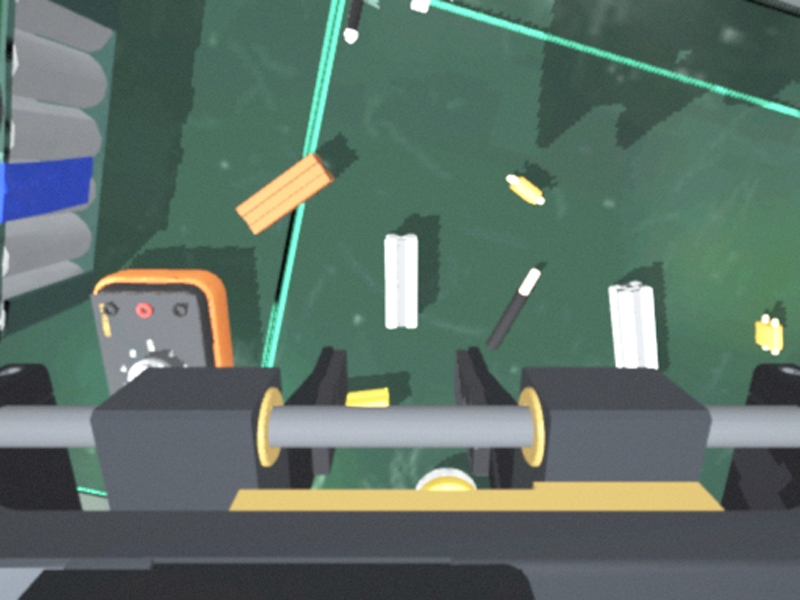

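In wa2 bar_a is undisturbed, at (401,235)-(401,327).

```bash
python3 bar.py wa2 0.02 401 235 401 327
python3 -m crank '[[0.005,-0.001,0.04,0,0,-0.5,0.045],[0.005,-0.001,0.08,0,0,-0.5,0.045],[0.005,-0.001,0.1,0,0,-0.5,0.045],[0.005,-0.001,0.104,0,0,-0.5,0.045],[0.005,-0.001,0.104,0,0,-0.5,0.045],[0.005,-0.001,0.104,0,0,-0.5,0.0],[0.005,-0.001,0.104,0,0,-0.5,0.0],[0.005,-0.001,0.104,0,0,-0.5,0.0],[0.005,-0.001,0.104,0,0,-0.5,0.0],[0.005,-0.001,0.104,0,0,-0.5,0.0]]'
python3 -m crank '[[0,0,0,0,0,0,0],[0,0,0,0,0,0,0]]'
python3 go.py 0.4374 -0.2626 0.0035 15.3
```

```text
c [ 0.4373 -0.2632] len 0.0621 yaw 14.8
time: 4.13
tcp_pos: [0.4385, -0.2633, 0.0052]
orientation: [0.001, -0.133, 0.991, -0.0]
ft_force: [0.0, -0.2, 0.1]
grip_width: 0.0194
gripper_force: 0.0
time: 4.3
tcp_pos: [0.438, -0.2631, 0.0045]
orientation: [0.0, -0.133, 0.991, -0.0]
ft_force: [-0.6, 0.3, -0.5]
grip_width: 0.006
gripper_force: 0.0
t 4.3 tcp [ 0.438  -0.2631  0.0045] yaw -164.7 q6 -1.08 | row [0.0004 0.0007 0.001 ] [-0.  0. -0.] rows>=0.0
```

The width says nothing is held, so I'll look.

```bash
python3 look.py wa3; python3 -c "
from h import *
s=sensors.get_state();print(s['grip_width'],s['gripper_force'])
a=cv2.imread('wa3_raw.png')[100:292,130:386]
b=cv2.cvtColor(vision.grab_frame('scene'),cv2.COLOR_RGB2BGR)[210:340,270:480]
cv2.imwrite('pics/wa3b.png',cv2.hconcat([cv2.resize(a,(400,300)),cv2.resize(b,(400,300))]))"
```

```text
0.004429385766819902 0.0
```

View pics/wa3b.png

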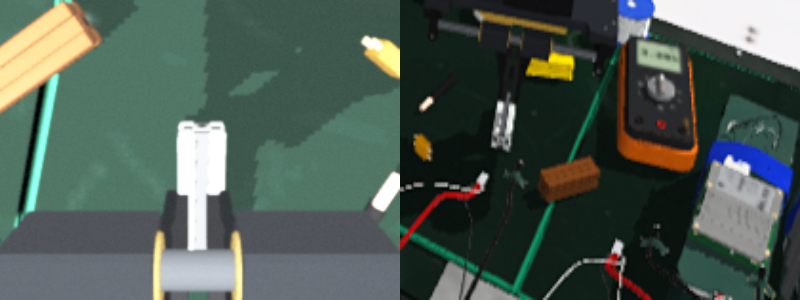

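The fingers seem to sit over or behind the bar rather than around it. I'll enlarge both views to locate the fingertips.

```bash
python3 -c "
from h import *
s=sensors.get_state();print(s['grip_width'],s['tcp_pos'])
a=cv2.imread('wa3_raw.png')[160:260,190:323]
b=cv2.cvtColor(vision.grab_frame('scene'),cv2.COLOR_RGB2BGR)[215:290,290:365]
i=vision.camera_info('wrist');S=vision.camera_info('scene')
for c in (i,S):
  p=P(c)@np.r_[s['tcp_pos'],1]; print('tcp px',p[:2]/p[2])
cv2.imwrite('pics/wa3c.png',cv2.hconcat([cv2.resize(a,(399,300),interpolation=2),cv2.resize(b,(300,300),interpolation=2)]))"
```

```text
0.002149216827362857 [ 0.43786128 -0.26311479  0.00424059]
tcp px [257.92467538 217.62811651]
tcp px [324.95974367 263.43680764]
```

View pics/wa3c.png

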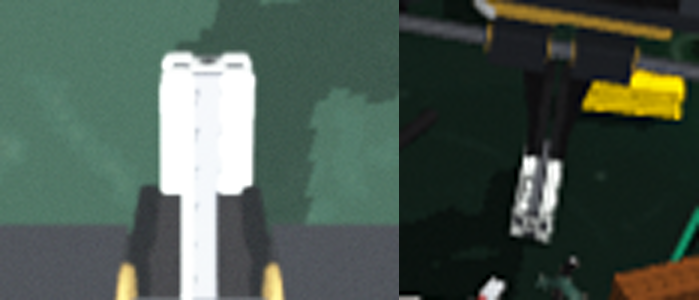

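Both views put the fingertips roughly 25 mm above the reported TCP, closing over the top of the bar. That would also explain the zero contact force. I'll open up and feel downward carefully.

```bash
python3 -m crank '[[0,0,0,0,0,0,0.045],[0,0,0,0,0,0,0.045],[0,0,0,0,0,0,0.045],[0,0,0,0,0,0,0.045],[0,0,0,0,0,0,0.045],[0,0,0,0,0,0,0.045],[0,0,0.002,0,0,0,0.045],[0,0,0.003,0,0,0,0.045],[0,0,0.004,0,0,0,0.045],[0,0,0.004,0,0,0,0.045]]'
python3 -m crank '[[0,0,0.002,0,0,0,0.045],[0,0,0.003,0,0,0,0.045],[0,0,0.003,0,0,0,0.045]]'
```

```text
time: 5.28
tcp_pos: [0.4376, -0.2631, -0.0002]
orientation: [-0.0, -0.133, 0.991, 0.0]
ft_force: [-0.3, -1.0, 0.2]
grip_width: 0.0449
gripper_force: 0.0
time: 5.53
tcp_pos: [0.4376, -0.2631, -0.0032]
orientation: [-0.0, -0.133, 0.991, 0.0]
ft_force: [1.2, 0.2, 0.2]
grip_width: 0.0449
gripper_force: 0.0
```

No contact at a reported z of -3 mm, so the true fingertips are higher than reported. I'll continue feeling down.

```bash
for k in 1; do python3 -m crank '[[0,0,0.002,0,0,0,0.045],[0,0,0.004,0,0,0,0.045],[0,0,0.005,0,0,0,0.045],[0,0,0.005,0,0,0,0.045]]'; python3 -m crank '[[0,0,0.002,0,0,0,0.045],[0,0,0.004,0,0,0,0.045],[0,0,0.005,0,0,0,0.045],[0,0,0.005,0,0,0,0.045]]'; done | egrep 'pos|force'; python3 look.py wa4; python3 -c "
from h import *
a=cv2.imread('wa4_raw.png')[130:260,170:343]
b=cv2.cvtColor(vision.grab_frame('scene'),cv2.COLOR_RGB2BGR)[215:290,290:365]
cv2.imwrite('pics/wa4c.png',cv2.hconcat([cv2.resize(a,(399,300),interpolation=2),cv2.resize(b,(300,300),interpolation=2)]))"
```

```text
tcp_pos: [0.4376, -0.263, -0.0082]
ft_force: [-0.1, 0.3, -0.1]
gripper_force: 0.0
tcp_pos: [0.4376, -0.2631, -0.0132]
ft_force: [-1.1, -0.4, -0.1]
gripper_force: 0.0
```

View pics/wa4c.png

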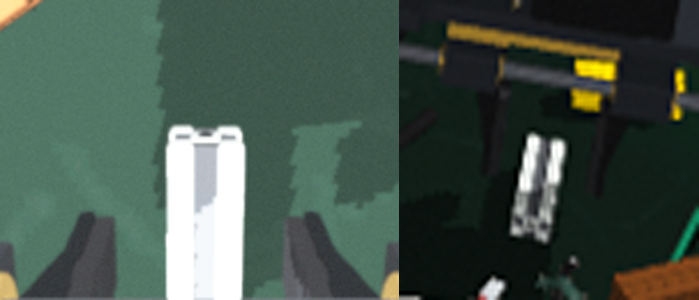

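There is still no contact, but the tips now straddle the bar, at about (490,178) and (598,198) in the crop. That puts the real tips roughly 20 mm above the reported TCP. I'll go 2 mm lower, grip, and use relative heights from here.

```bash
python3 -m crank '[[0,0,0.002,0,0,0,0.045],[0,0,0.002,0,0,0,0.0],[0,0,0.002,0,0,0,0.0],[0,0,0.002,0,0,0,0.0],[0,0,0.002,0,0,0,0.0],[0,0,0.002,0,0,0,0.0],[0,0,0.002,0,0,0,0.0],[0,0,0.002,0,0,0,0.0]]'
```

```text
time: 6.97
tcp_pos: [0.4382, -0.2636, -0.0125]
orientation: [-0.0, -0.134, 0.991, -0.001]
ft_force: [-5.3, 3.0, 22.3]
grip_width: 0.0072
gripper_force: 29.0
```

```bash
python3 look.py wa5; python3 -c "
from h import *
a=cv2.imread('wa5_raw.png')[130:260,170:343]
b=cv2.cvtColor(vision.grab_frame('scene'),cv2.COLOR_RGB2BGR)[215:290,290:365]
s=sensors.get_state();print(s['tcp_pos'],s['grip_width'],s['gripper_force'],s['ft_force'],s['ft_torque'])
cv2.imwrite('pics/wa5c.png',cv2.hconcat([cv2.resize(a,(399,300),interpolation=2),cv2.resize(b,(400,400),interpolation=2)[50:350]]))"
```

```text
[ 0.43827829 -0.26369017 -0.01213025] 0.006609152924497872 28.112547285854816 [-4.02748174  2.63817841 18.1999071 ] [ 0.49950248  1.40915491 -0.08366136]
```

View pics/wa5c.png

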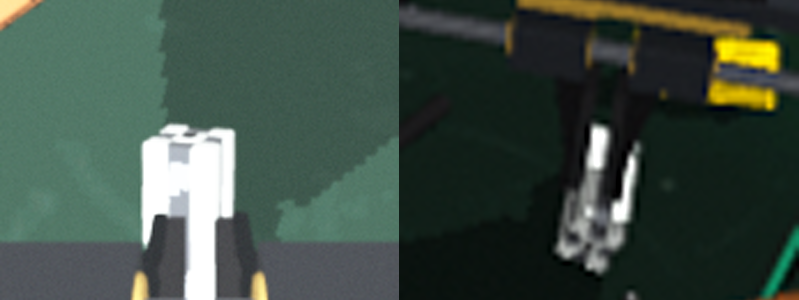

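The grip caught only the bar's upper edges and rolled it. I'll open, then feel for the bench to calibrate the real tip height.

```bash
python3 -m crank '[[0,0,0,0,0,0,0.05],[0,0,0,0,0,0,0.05],[0,0,0,0,0,0,0.05],[0,0,0,0,0,0,0.05],[0,0,0,0,0,0,0.05],[0,0,0,0,0,0,0.05],[0,0,-0.03,0,0,0,0.05],[0,0,-0.06,0,0,0,0.05],[0,0,-0.08,0,0,0,0.05],[0,0,-0.08,0,0,0,0.05]]'
python3 -m crank '[[0,0,0,0,0,0,0.05],[0,0,0,0,0,0,0.05]]' >/dev/null
python3 look.py wa6; python3 -c "
from h import *
a=cv2.imread('wa6_raw.png')[60:260,140:406]
b=cv2.cvtColor(vision.grab_frame('scene'),cv2.COLOR_RGB2BGR)[215:290,290:365]
cv2.imwrite('pics/wa6c.png',cv2.hconcat([cv2.resize(a,(532,400),interpolation=2),cv2.resize(b,(260,400),interpolation=2)]))"
```

```text
time: 7.9
tcp_pos: [0.4411, -0.2642, 0.0695]
orientation: [0.004, -0.133, 0.991, -0.002]
ft_force: [1.2, 0.2, 0.0]
grip_width: 0.0493
gripper_force: 0.0
```

View pics/wa6c.png

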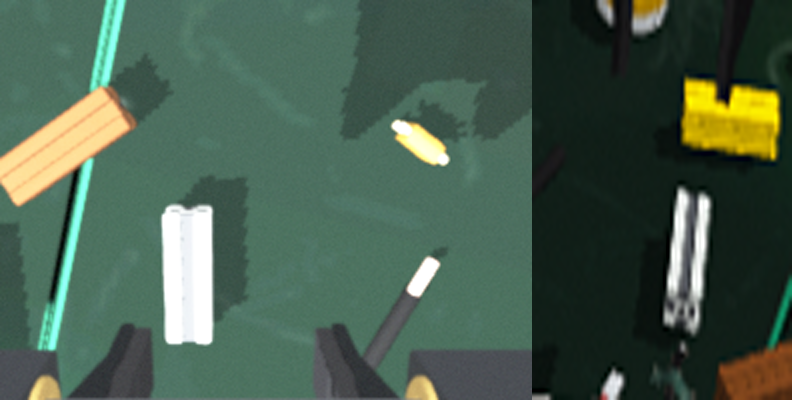

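Bar_a is flat again but shifted, with ends at crop (187,207) and (188,343) in wa6c. I'll recompute; the true tip offset looks like about 30 mm.

```bash
python3 bar.py wa6 0.02 365 255.5 366 362; python3 go.py 0.4374 -0.2626 -0.02 15
```

```text
c [ 0.4425 -0.283 ] len 0.0632 yaw 14.5
t 8.2 tcp [ 0.4368 -0.2628  0.0638] yaw -164.7 q6 -1.08 | row [-0.0009 -0.0002  0.0838] [ 0.1 -0.1  0.3] rows>=2.0
```

```bash
python3 go.py 0.4425 -0.283 -0.02 14.7
```

```text
t 8.2 tcp [ 0.4368 -0.2628  0.0638] yaw -164.7 q6 -1.08 | row [-0.0004 -0.0212  0.0838] [ 0.1 -0.1  0.6] rows>=2.1
```

```bash
python3 -m crank '[[0,-0.021,0.02,0,0,0.6,0.05],[0,-0.021,0.05,0,0,0.6,0.05],[0,-0.021,0.07,0,0,0.6,0.05],[0,-0.021,0.08,0,0,0.6,0.05],[0,-0.021,0.084,0,0,0.6,0.05],[0,-0.021,0.084,0,0,0.6,0.05]]' | egrep 'pos|ft'
python3 -m crank '[[0,0,0.002,0,0,0,0.045],[0,0,0.003,0,0,0,0.045],[0,0,0.003,0,0,0,0.045]]'| egrep 'pos|ft'
python3 -m crank '[[0,0,0.002,0,0,0,0.045],[0,0,0.003,0,0,0,0.045],[0,0,0.003,0,0,0,0.045]]'| egrep 'pos|ft'
```

```text
tcp_pos: [0.4426, -0.2832, -0.02]
ft_force: [1.0, 0.7, 0.2]
tcp_pos: [0.4441, -0.2835, -0.021]
ft_force: [0.4, 0.1, -0.2]
tcp_pos: [0.4434, -0.2834, -0.0247]
ft_force: [-0.0, 0.4, -0.2]
```

```bash
python3 -m crank '[[0,0,0.001,0,0,0,0.045],[0,0,0.002,0,0,0,0.045],[0,0,0.002,0,0,0,0.045]]'| egrep 'pos|ft'
python3 -m crank '[[0,0,0.001,0,0,0,0.045],[0,0,0.002,0,0,0,0.045],[0,0,0.002,0,0,0,0.045]]'| egrep 'pos|ft'
```

```text
tcp_pos: [0.4432, -0.2833, -0.027]
ft_force: [-0.1, 0.2, -0.4]
tcp_pos: [0.4432, -0.2833, -0.0291]
ft_force: [-0.1, -0.3, 0.9]
```

```bash
python3 -m crank '[[0,0,0,0,0,0,0.0],[0,0,0,0,0,0,0.0],[0,0,0,0,0,0,0.0],[0,0,0,0,0,0,0.0],[0,0,0,0,0,0,0.0],[0,0,0,0,0,0,0.0]]'
```

```text
time: 10.17
tcp_pos: [0.4434, -0.2834, -0.0288]
orientation: [0.0, -0.128, 0.992, 0.0]
ft_force: [0.1, -1.3, 0.6]
grip_width: 0.0197
gripper_force: 30.0
```

Bar_a is gripped at 19.7 mm with 30 N, at a reported z of -0.029. Now I'll lift it and look at the pads.

```bash
python3 -m crank '[[0,0,-0.04,0,0,0,0],[0,0,-0.08,0,0,0,0],[0,0,-0.12,0,0,0,0],[0,0,-0.12,0,0,0,0]]'; python3 go.py 0.65 -0.005 0.12 -3.5
```

```text
time: 10.5
tcp_pos: [0.4489, -0.2858, 0.0993]
orientation: [0.007, -0.129, 0.992, -0.004]
ft_force: [0.5, -1.3, -0.2]
grip_width: 0.0199
gripper_force: 30.0
t 10.5 tcp [ 0.4489 -0.2858  0.0993] yaw -165.2 q6 -1.05 | row [-0.2665  0.2199 -0.0196] [-0.5  0.8 18.3] rows>=8.3
```

```bash
python3 -m crank '[[-0.267,0.22,-0.04,0,0,18.3,0],[-0.267,0.22,-0.04,0,0,18.3,0],[-0.267,0.22,-0.04,0,0,18.3,0],[-0.267,0.22,-0.04,0,0,18.3,0],[-0.267,0.22,-0.04,0,0,18.3,0],[-0.267,0.22,-0.04,0,0,18.3,0],[-0.267,0.22,-0.04,0,0,18.3,0],[-0.267,0.22,-0.04,0,0,18.3,0],[-0.267,0.22,-0.04,0,0,18.3,0],[-0.267,0.22,-0.04,0,0,18.3,0]]'
python3 -m crank '[[0,0,0,0,0,0,0],[0,0,0,0,0,0,0],[0,0,0,0,0,0,0]]' >/dev/null; python3 look.py wp; python3 go.py 0.6234 0.1004 -0.016 -4
```

```text
time: 11.33
tcp_pos: [0.6488, 0.0011, 0.1308]
orientation: [0.001, 0.029, 1.0, 0.0]
ft_force: [-0.9, -0.4, 0.7]
grip_width: 0.0194
gripper_force: 30.0
t 11.6 tcp [ 0.6451 -0.0042  0.131 ] yaw 176.3 q6 -1.88 | row [0.0283 0.103  0.147 ] [-0.  -0.   0.3] rows>=4.4
```

View pics/wp.png

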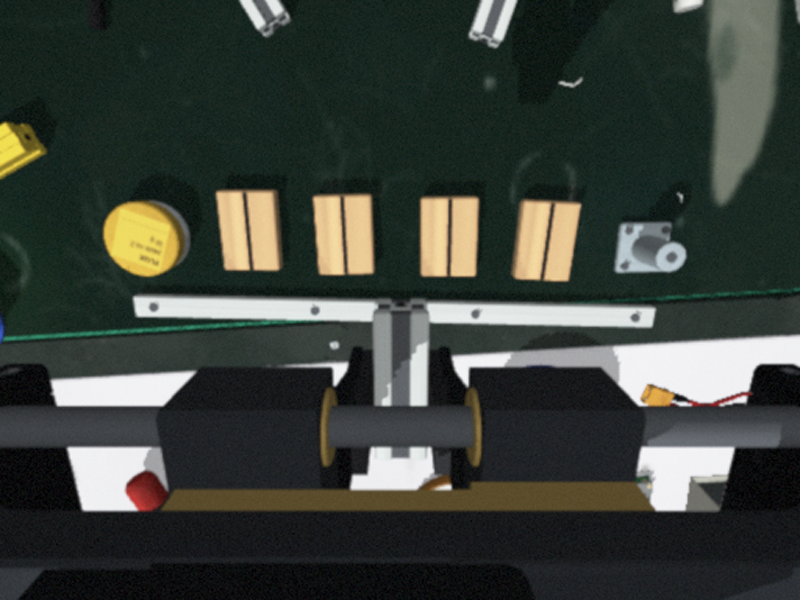

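In wp the pad centre lines run: pad_4 (246,190)-(252,271), pad_3 (343,194)-(347,275), pad_2 (450,197)-(449,276), pad_1 (551,201)-(544,280). The post is at (650,250), next to pad_1, and the bar is held straight.

```bash
python3 bar.py wp 0.012 246 190 252 271 343 194 347 275 450 197 449 276 551 201 544 280
python3 - <<'E'
from h import *
import pickle
T=vision.camera_info("top"); W=pickle.load(open("wp.pkl","rb"))
top=np.array([[528,102],[523,173],[446,93],[441,165],[355,84],[350,157],[274,73],[264,146]])/4+139.6
w=np.array([[252,271],[246,190],[347,275],[343,194],[449,276],[450,197],[544,280],[551,201]])*.64-.18
print(tri(W,w,T,top).round(4))
# held bar: near-end position implied by plane at TCP-reported height
for z in (0.16,0.17,0.18): print(z,plane(W,np.array([[401,303]])*.64-.18,z).round(4))
E
```

```text
c [ 0.6044 -0.1094] len 0.0568 yaw -5.0
c [ 0.6115 -0.0424] len 0.0571 yaw -2.9
c [0.6176 0.0309] len 0.0558 yaw -2.6
c [0.6249 0.0999] len 0.0561 yaw -3.4
[[ 0.6324 -0.1109  0.0151]
 [ 0.5753 -0.1079  0.0074]
 [ 0.6399 -0.0439  0.0114]
 [ 0.5826 -0.0413 -0.0011]
 [ 0.6516  0.0318 -0.0112]
 [ 0.5921  0.0351 -0.0222]
 [ 0.6527  0.097   0.016 ]
 [ 0.5966  0.1052 -0.0028]]
0.16 [[ 0.618  -0.0034  0.16  ]]
0.17 [[ 0.6149 -0.0032  0.17  ]]
0.18 [[ 0.6118 -0.0031  0.18  ]]
```

```bash
python3 go.py 0.6265 0.1005 -0.015 -4
python3 -m crank '[[0.025,0.04,0,0,0,0.3,0],[0.026,0.08,0,0,0,0.3,0],[0.026,0.104,0,0,0,0.3,0],[0.026,0.104,0.03,0,0,0.3,0],[0.026,0.104,0.07,0,0,0.3,0],[0.026,0.104,0.1,0,0,0.3,0],[0.026,0.104,0.12,0,0,0.3,0],[0.026,0.104,0.13,0,0,0.3,0],[0.026,0.104,0.13,0,0,0.3,0]]'
python3 go.py 0.6265 0.1005 -0.015 -4
```

```text
t 11.6 tcp [ 0.6451 -0.0042  0.131 ] yaw 176.3 q6 -1.88 | row [0.0252 0.1033 0.146 ] [-0.  -0.   0.3] rows>=4.3
time: 12.38
tcp_pos: [0.6247, 0.101, -0.0012]
orientation: [-0.002, 0.035, 0.999, -0.001]
ft_force: [-1.4, -0.3, -1.1]
grip_width: 0.0198
gripper_force: 30.0
t 12.4 tcp [ 0.6247  0.101  -0.0012] yaw 176.0 q6 -2.06 | row [-0.0019 -0.0003  0.0138] [-0.1 -0.3 -0. ] rows>=0.3
```

```bash
python3 -m crank '[[0,0,0.004,0,0,0,0],[0,0,0.008,0,0,0,0],[0,0,0.011,0,0,0,0],[0,0,0.013,0,0,0,0],[0,0,0.013,0,0,0,0]]'; python3 go.py 0.6265 0.1005 -0.015 -4
```

```text
time: 12.8
tcp_pos: [0.6267, 0.1026, -0.0116]
orientation: [0.0, 0.034, 0.999, 0.0]
ft_force: [-0.0, -0.0, -0.1]
grip_width: 0.0195
gripper_force: 30.0
t 12.8 tcp [ 0.6267  0.1026 -0.0116] yaw 176.1 q6 -2.06 | row [ 0.     -0.0021  0.0034] [0.  0.  0.1] rows>=0.1
```

```bash
python3 -m crank '[[0,-0.002,0.001,0,0,0,0],[0,-0.002,0.002,0,0,0,0],[0,-0.002,0.003,0,0,0,0],[0,-0.002,0.003,0,0,0,0]]'; python3 go.py 0.6265 0.1005 -0.016 -4
```

```text
time: 13.13
tcp_pos: [0.6263, 0.1005, -0.015]
orientation: [-0.0, 0.034, 0.999, -0.0]
ft_force: [-0.2, -0.8, -0.3]
grip_width: 0.0194
gripper_force: 30.0
t 13.1 tcp [ 0.6263  0.1005 -0.015 ] yaw 176.1 q6 -2.05 | row [-0.0002  0.      0.001 ] [-0.  -0.   0.1] rows>=0.0
```

```bash
python3 -m crank '[[0,0,0.001,0,0,0,0],[0,0,0.0015,0,0,0,0],[0,0,0.0015,0,0,0,0]]' | egrep 'pos|ft'; python3 -m crank '[[0,0,0.001,0,0,0,0],[0,0,0.001,0,0,0,0]]' | egrep 'pos|ft'
```

```text
tcp_pos: [0.6263, 0.1005, -0.0165]
ft_force: [-0.0, -0.3, -0.6]
tcp_pos: [0.6265, 0.1006, -0.0168]
ft_force: [-1.4, -0.7, 4.1]
```

Contact at -0.0167. I'll release, lift and check from a little farther out.

```bash
python3 -m crank '[[0,0,0,0,0,0,0.04],[0,0,0,0,0,0,0.04],[0,0,0,0,0,0,0.04],[0,0,0,0,0,0,0.04],[0,0,0,0,0,0,0.04],[0,0,-0.03,0,0,0,0.04],[0,0,-0.07,0,0,0,0.04],[-0.02,0,-0.11,0,0,0,0.04],[-0.03,0,-0.13,0,0,0,0.04],[-0.03,0,-0.13,0,0,0,0.04]]';python3 -m crank '[[0,0,0,0,0,0,0.04],[0,0,0,0,0,0,0.04]]' >/dev/null
python3 look.py wp1
cat > seg.py <<'E'
# bright grey (aluminium) blobs on a plane: seg.py name z [minlen] -> centre, long/short side, yaw
import sys,pickle
from h import *
n=sys.argv[1]; z=float(sys.argv[2]); i=pickle.load(open(n+".pkl","rb")); f=cv2.imread(n+"_raw.png")
h=cv2.cvtColor(f,cv2.COLOR_BGR2HSV); m=((h[...,2]>int(sys.argv[3]) if len(sys.argv)>3 else h[...,2]>120)&(h[...,1]<50)).astype(np.uint8); m[234:]=0
m=cv2.morphologyEx(m,cv2.MORPH_CLOSE,np.ones((5,5)))
for c in cv2.findContours(m,0,2)[0]:
    if cv2.contourArea(c)<250: continue
    r=cv2.boxPoints(cv2.minAreaRect(c)); w=plane(i,r,z)[:,:2]
    e=[w[1]-w[0],w[2]-w[1]]; L=sorted(e,key=np.linalg.norm)
    if np.linalg.norm(L[1])>.2: continue
    print("px",r.mean(0).round(1),"c",w.mean(0).round(4),"size",[np.linalg.norm(q).round(4) for q in L],"yaw",np.degrees(np.arctan(L[1][1]/L[1][0])).round(1))
E
python3 seg.py wp1 0.032; python3 go.py 0.45 -0.092 0.07 26
```

```text
time: 14.38
tcp_pos: [0.6622, 0.0992, 0.1199]
orientation: [0.007, 0.034, 0.999, 0.002]
ft_force: [0.1, 0.2, 0.8]
grip_width: 0.0402
gripper_force: 0.0
px [256.  229.5] c [0.7007 0.0936] size [np.float64(0.008), np.float64(0.0666)] yaw 86.1
px [325.  157.5] c [0.6298 0.1656] size [np.float64(0.0324), np.float64(0.0343)] yaw 86.1
px [256.5 158. ] c [0.6264 0.0992] size [np.float64(0.0198), np.float64(0.0608)] yaw -4.5
px [386.   68.5] c [0.5557 0.2199] size [np.float64(0.0288), np.float64(0.094)] yaw 2.4
px [202.  10.] c [0.4965 0.062 ] size [np.float64(0.0149), np.float64(0.0235)] yaw 86.0
t 14.6 tcp [0.6548 0.0982 0.1108] yaw 176.1 q6 -2.03 | row [ 0.1911 -0.2038  0.0417] [ -0.   -0.2 -29.9] rows>=6.8
```

View pics/wp1.png

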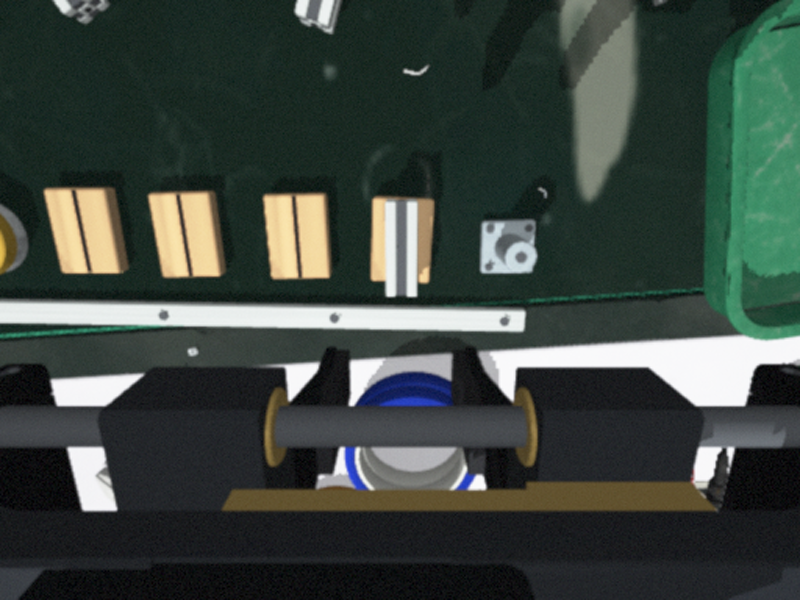

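In wp1 bar_a lies on pad_1 along its line, with its centre at about (401,247). It measures (0.6264, 0.0992) against a pad centre of (0.6249, 0.0999), which is within 2 mm. Next is bar_b.

```bash
python3 bar.py wp1 0.012 372 198 371 281 434 199 430 283 403 199 400 282
python3 -m crank '[[0.19,-0.202,0.035,0,0,-30,0.045],[0.19,-0.202,0.035,0,0,-30,0.045],[0.19,-0.202,0.035,0,0,-30,0.045],[0.19,-0.202,0.035,0,0,-30,0.045],[0.19,-0.202,0.035,0,0,-30,0.045],[0.19,-0.202,0.035,0,0,-30,0.045],[0.19,-0.202,0.035,0,0,-30,0.045],[0.19,-0.202,0.035,0,0,-30,0.045],[0.19,-0.202,0.035,0,0,-30,0.045],[0.19,-0.202,0.035,0,0,-30,0.045]]'
python3 -m crank '[[0,0,0,0,0,0,0.045],[0,0,0,0,0,0,0.045]]'; python3 look.py wb; python3 seg.py wb 0.02; python3 go.py 0.4394 -0.0924 -0.027 26.3
```

```text
c [0.6233 0.0798] len 0.0553 yaw -5.7
c [0.6271 0.1197] len 0.0561 yaw -5.5
c [0.6253 0.0996] len 0.0554 yaw -6.0
time: 15.43
tcp_pos: [0.4529, -0.0901, 0.0772]
orientation: [-0.0, -0.226, 0.974, -0.0]
ft_force: [0.1, 0.5, -0.8]
grip_width: 0.0455
gripper_force: 0.0
time: 15.6
tcp_pos: [0.4537, -0.0894, 0.0774]
orientation: [-0.0, -0.226, 0.974, -0.0]
ft_force: [0.9, -0.6, 0.8]
grip_width: 0.045
gripper_force: 0.0
px [449.5 223.7] c [0.3999 0.0881] size [np.float64(0.035), np.float64(0.0664)] yaw -23.0
px [ 33.5 193.8] c [ 0.5446 -0.276 ] size [np.float64(0.0193), np.float64(0.0617)] yaw -67.7
px [260.4 177.5] c [ 0.4398 -0.0933] size [np.float64(0.0212), np.float64(0.0873)] yaw 27.8
px [454.6  70.9] c [0.2873 0.0087] size [np.float64(0.013), np.float64(0.024)] yaw -4.0
t 15.7 tcp [ 0.4536 -0.0894  0.0774] yaw -153.9 q6 -1.27 | row [0.0141 0.0036 0.1044] [ 0.  -0.  -0.2] rows>=2.5
```

```bash
python3 -m crank '[[0.014,0.003,0.04,0,0,-1.2,0.045],[0.014,0.003,0.08,0,0,-1.2,0.045],[0.014,0.003,0.095,0,0,-1.2,0.045],[0.014,0.003,0.1,0,0,-1.2,0.045],[0.014,0.003,0.103,0,0,-1.2,0.045],[0.014,0.003,0.105,0,0,-1.2,0.045],[0.014,0.003,0.105,0,0,-1.2,0.045]]'
python3 go.py 0.4398 -0.0933 -0.028 27.3
```

```text
time: 16.23
tcp_pos: [0.4403, -0.0932, -0.0266]
orientation: [0.001, -0.236, 0.972, -0.0]
ft_force: [-0.6, 0.2, -0.3]
grip_width: 0.045
gripper_force: 0.0
t 16.2 tcp [ 0.4403 -0.0932 -0.0266] yaw -152.7 q6 -1.25 | row [0.0005 0.0002 0.0014] [-0.   0.1  0. ] rows>=0.0
```

```bash
python3 -m crank '[[0,0,0.001,0,0,0,0],[0,0,0.001,0,0,0,0],[0,0,0.001,0,0,0,0],[0,0,0.001,0,0,0,0],[0,0,0.001,0,0,0,0],[0,0,0.001,0,0,0,0],[0,0,0.001,0,0,0,0]]'
python3 -m crank '[[0,0,-0.04,0,0,0,0],[0,0,-0.08,0,0,0,0],[0,0,-0.12,0,0,0,0],[0,0,-0.12,0,0,0,0],[0,0,-0.12,0,0,0,0]]'; python3 go.py 0.6172 0.0315 0.09 -2.6
```

```text
time: 16.82
tcp_pos: [0.4393, -0.0935, -0.028]
orientation: [0.0, -0.236, 0.972, -0.0]
ft_force: [-0.7, 0.1, 3.9]
grip_width: 0.0197
gripper_force: 30.0
time: 17.23
tcp_pos: [0.4407, -0.0933, 0.0939]
orientation: [0.003, -0.236, 0.972, -0.0]
ft_force: [-1.3, 0.6, -0.5]
grip_width: 0.0198
gripper_force: 30.0
t 17.2 tcp [ 0.4407 -0.0933  0.0939] yaw -152.7 q6 -1.25 | row [-0.214   0.03    0.0051] [-0.   0.4 29.9] rows>=5.2
```

```bash
python3 -m crank '[[-0.214,0.03,0.004,0,0,30,0],[-0.214,0.03,0.004,0,0,30,0],[-0.214,0.03,0.004,0,0,30,0],[-0.214,0.03,0.004,0,0,30,0],[-0.214,0.03,0.004,0,0,30,0],[-0.214,0.03,0.004,0,0,30,0],[-0.214,0.03,0.004,0,0,30,0],[-0.214,0.03,0.004,0,0,30,0]]' >/dev/null; python3 -m crank '[[0,0,0.02,0,0,0,0],[0,0,0.05,0,0,0,0],[0,0,0.07,0,0,0,0],[0,0,0.08,0,0,0,0],[0,0,0.08,0,0,0,0]]'; python3 go.py 0.617 0.032 -0.0155 -2.6
```

```text
time: 18.32
tcp_pos: [0.6122, 0.0297, 0.005]
orientation: [-0.003, 0.024, 1.0, -0.001]
ft_force: [-0.1, -0.2, 0.1]
grip_width: 0.0197
gripper_force: 30.0
t 18.3 tcp [0.6122 0.0297 0.005 ] yaw 177.2 q6 -1.93 | row [-0.0048  0.0026  0.0205] [-0.1 -0.4 -0.2] rows>=0.5
```

```bash
python3 -m crank '[[-0.003,0.002,0.005,0,0,0,0],[-0.003,0.002,0.01,0,0,0,0],[-0.003,0.002,0.012,0,0,0,0],[-0.003,0.002,0.012,0,0,0,0]]'; python3 go.py 0.617 0.032 -0.0155 -2.6
```

```text
time: 18.65
tcp_pos: [0.6188, 0.0331, -0.0041]
orientation: [0.0, 0.024, 1.0, 0.0]
ft_force: [-1.3, 0.8, -0.5]
grip_width: 0.0193
gripper_force: 30.0
t 18.6 tcp [ 0.6188  0.0331 -0.0041] yaw 177.3 q6 -1.93 | row [ 0.0017 -0.0012  0.0114] [ 0.   0.  -0.1] rows>=0.3
```

```bash
python3 -m crank '[[0.002,-0.001,0.004,0,0,0,0],[0.002,-0.001,0.008,0,0,0,0],[0.002,-0.001,0.01,0,0,0,0],[0.002,-0.001,0.011,0,0,0,0],[0.002,-0.001,0.011,0,0,0,0],[0.002,-0.001,0.011,0,0,0,0]]'; python3 go.py 0.617 0.032 -0.016 -2.6
```

```text
time: 19.15
tcp_pos: [0.6167, 0.0322, -0.0154]
orientation: [0.0, 0.024, 1.0, -0.0]
ft_force: [-0.6, -0.3, -0.3]
grip_width: 0.0195
gripper_force: 30.0
t 19.1 tcp [ 0.6167  0.0322 -0.0154] yaw 177.3 q6 -1.93 | row [-0.0003 -0.0002  0.0006] [-0.   0.  -0.1] rows>=0.0
```

Down 1 mm, then release, retreat and measure.

```bash
python3 -m crank '[[0,0,0.001,0,0,0,0],[0,0,0.001,0,0,0,0]]' | egrep 'pos|ft'; python3 -m crank '[[0,0,0.0007,0,0,0,0],[0,0,0.0007,0,0,0,0.04],[0,0,0.0007,0,0,0,0.04],[0,0,0.0007,0,0,0,0.04],[0,0,0.0007,0,0,0,0.04],[0,0,0.0007,0,0,0,0.04],[0,0,-0.03,0,0,0,0.04],[0,0,-0.07,0,0,0,0.04],[-0.02,0,-0.11,0,0,0,0.04],[-0.03,0,-0.13,0,0,0,0.04]]';python3 -m crank '[[0,0,0,0,0,0,0.04],[0,0,0,0,0,0,0.04]]' >/dev/null
python3 look.py wp2; python3 seg.py wp2 0.032; python3 go.py 0.45 0.0816 0.07 -21.6
```

```text
tcp_pos: [0.6169, 0.0323, -0.0159]
ft_force: [0.6, -0.2, 2.0]
time: 20.15
tcp_pos: [0.6492, 0.0308, 0.1185]
orientation: [0.003, 0.023, 1.0, 0.0]
ft_force: [1.9, 0.2, 0.5]
grip_width: 0.0403
gripper_force: 0.0
px [389.5 162. ] c [0.6296 0.1625] size [np.float64(0.0324), np.float64(0.0418)] yaw 87.2
px [323.8 161.4] c [0.6265 0.0976] size [np.float64(0.0233), np.float64(0.0604)] yaw -4.2
px [453.  65.] c [0.5465 0.2123] size [np.float64(0.0339), np.float64(0.1106)] yaw 9.6
px [280.2   9.7] c [0.4924 0.0578] size [np.float64(0.0194), np.float64(0.0201)] yaw -20.2
t 20.4 tcp [0.6459 0.0308 0.1132] yaw 177.2 q6 -1.92 | row [0.1981 0.0413 0.0434] [ 0.  -0.1 18.8] rows>=5.0
```

```bash
python3 go.py 0.455 0.25 0.07 18.2
```

```text
t 20.4 tcp [0.6459 0.0308 0.1132] yaw 177.2 q6 -1.92 | row [0.2012 0.2097 0.0435] [  0.  -0. -21.] rows>=7.0
```

```bash
python3 -m crank '[[0.201,0.21,0.04,0,0,-21,0.045],[0.201,0.21,0.04,0,0,-21,0.045],[0.201,0.21,0.04,0,0,-21,0.045],[0.201,0.21,0.04,0,0,-21,0.045],[0.201,0.21,0.04,0,0,-21,0.045],[0.201,0.21,0.04,0,0,-21,0.045],[0.201,0.21,0.04,0,0,-21,0.045],[0.201,0.21,0.04,0,0,-21,0.045],[0.201,0.21,0.04,0,0,-21,0.045],[0.201,0.21,0.04,0,0,-21,0.045]]' >/dev/null
python3 -m crank '[[0,0,0,0,0,0,0.045],[0,0,0,0,0,0,0.045]]'; python3 look.py wc; python3 seg.py wc 0.02; python3 seg.py wc 0.02 170; python3 go.py 0.4406 0.2506 -0.027 18.2
```

```text
time: 21.37
tcp_pos: [0.4563, 0.2489, 0.0733]
orientation: [-0.0, -0.158, 0.987, -0.0]
ft_force: [0.2, -0.1, -0.3]
grip_width: 0.045
gripper_force: 0.0
px [499.  211.5] c [0.4014 0.4667] size [np.float64(0.0217), np.float64(0.0439)] yaw 32.4
px [238.  170.5] c [0.4428 0.226 ] size [np.float64(0.0652), np.float64(0.1141)] yaw 19.4
px [190.9 154.9] c [0.4409 0.1818] size [np.float64(0.0165), np.float64(0.0859)] yaw 3.8
px [ 83.4 108.4] c [0.4328 0.0849] size [np.float64(0.0275), np.float64(0.1346)] yaw -23.8
px [486.5  52. ] c [0.2866 0.3841] size [np.float64(0.0251), np.float64(0.0389)] yaw 15.9
px [238.5 172. ] c [0.4438 0.2268] size [np.float64(0.0629), np.float64(0.1117)] yaw 19.3
px [191.  154.9] c [0.4408 0.1819] size [np.float64(0.0156), np.float64(0.0858)] yaw 4.1
px [ 83.  108.5] c [0.4329 0.0846] size [np.float64(0.0257), np.float64(0.1338)] yaw -23.5
px [487.7  52.2] c [0.2864 0.3851] size [np.float64(0.022), np.float64(0.0378)] yaw 17.1
t 21.4 tcp [0.4563 0.2489 0.0734] yaw -161.9 q6 -2.07 | row [0.0144 0.0065 0.1004] [-0.  -0.  -0.1] rows>=2.4
```

```bash
for t in 200 220 235; do echo $t; python3 seg.py wc 0.02 $t | grep -v 'px \[4'; done
```

```text
200
px [239.5 173.5] c [0.4447 0.228 ] size [np.float64(0.0614), np.float64(0.1094)] yaw 15.1
px [190.5 154.6] c [0.4407 0.1813] size [np.float64(0.0151), np.float64(0.0854)] yaw 3.6
px [ 82.7 108.5] c [0.4329 0.0843] size [np.float64(0.0249), np.float64(0.1331)] yaw -23.4
220
px [271.5 176.5] c [0.4381 0.256 ] size [np.float64(0.0076), np.float64(0.1044)] yaw 19.3
px [233. 175.] c [0.4477 0.2228] size [np.float64(0.0489), np.float64(0.107)] yaw 15.2
px [190.9 154.6] c [0.4406 0.1817] size [np.float64(0.0146), np.float64(0.0853)] yaw 4.5
px [ 89.3 114.3] c [0.4359 0.0903] size [np.float64(0.012), np.float64(0.1322)] yaw -22.8
px [ 73.6 102.5] c [0.4305 0.0764] size [np.float64(0.007), np.float64(0.1318)] yaw -22.4
235
px [272. 177.] c [0.4383 0.2566] size [np.float64(0.0068), np.float64(0.1035)] yaw 19.3
px [234.  176.5] c [0.4486 0.224 ] size [np.float64(0.0474), np.float64(0.1045)] yaw 15.3
px [190.6 154.4] c [0.4406 0.1815] size [np.float64(0.0138), np.float64(0.0851)] yaw 4.5
px [ 89.2 114.3] c [0.4358 0.0902] size [np.float64(0.0106), np.float64(0.1318)] yaw -22.3
px [ 73.3 102.3] c [0.4303 0.0761] size [np.float64(0.0067), np.float64(0.1314)] yaw -22.6
```

```bash
python3 -m crank '[[0.015,0.006,0.04,0,0,-0.9,0.045],[0.015,0.006,0.08,0,0,-0.9,0.045],[0.015,0.006,0.09,0,0,-0.9,0.045],[0.015,0.006,0.095,0,0,-0.9,0.045],[0.015,0.006,0.099,0,0,-0.9,0.045],[0.015,0.006,0.101,0,0,-0.9,0.045],[0.015,0.006,0.101,0,0,-0.9,0.045],[0.015,0.006,0.101,0,0,-0.9,0.045]]'
python3 -m crank '[[0,0,0,0,0,0,0],[0,0,0,0,0,0,0],[0,0,0,0,0,0,0],[0,0,0,0,0,0,0],[0,0,0,0,0,0,0],[0,0,0,0,0,0,0],[0,0,0,0,0,0,0]]'; python3 go.py 0.4404 0.2503 -0.028 19
```

```text
time: 22.08
tcp_pos: [0.4407, 0.2519, -0.026]
orientation: [0.001, -0.167, 0.986, 0.001]
ft_force: [-0.3, 0.9, 0.7]
grip_width: 0.0451
gripper_force: 0.0
time: 22.67
tcp_pos: [0.4397, 0.2512, -0.0271]
orientation: [0.0, -0.167, 0.986, 0.0]
ft_force: [-0.8, 1.4, 1.8]
grip_width: 0.0196
gripper_force: 30.0
t 22.7 tcp [ 0.4397  0.2512 -0.0271] yaw -160.8 q6 -2.08 | row [-0.0004 -0.0011  0.0009] [0.  0.  0.2] rows>=0.0
```

```bash
python3 -m crank '[[0,0,-0.04,0,0,0,0],[0,0,-0.08,0,0,0,0],[0,0,-0.12,0,0,0,0],[0,0,-0.12,0,0,0,0],[0,0,-0.12,0,0,0,0]]'|grep grip; python3 go.py 0.6112 -0.042 0.092 -2.9
```

```text
grip_width: 0.0197
gripper_force: 30.0
t 23.1 tcp [0.4407 0.2523 0.095 ] yaw -160.8 q6 -2.08 | row [-0.0644 -0.334   0.0023] [ 0.2  0.3 22.1] rows>=8.2
```

```bash
python3 -m crank '[[-0.064,-0.333,0.002,0,0,22,0],[-0.064,-0.333,0.002,0,0,22,0],[-0.064,-0.333,0.002,0,0,22,0],[-0.064,-0.333,0.002,0,0,22,0],[-0.064,-0.333,0.002,0,0,22,0],[-0.064,-0.333,0.002,0,0,22,0],[-0.064,-0.333,0.002,0,0,22,0],[-0.064,-0.333,0.002,0,0,22,0],[-0.064,-0.333,0.002,0,0,22,0],[-0.064,-0.333,0.002,0,0,22,0]]' >/dev/null; python3 -m crank '[[0,0,0,0,0,0,0],[0,0,0,0,0,0,0],[0,0,0,0,0,0,0]]'; python3 go.py 0.6112 -0.042 0.0 -2.9
```

```text
time: 24.17
tcp_pos: [0.6086, -0.041, 0.0903]
orientation: [-0.001, 0.024, 1.0, 0.0]
ft_force: [-0.7, -0.9, -0.1]
grip_width: 0.0194
gripper_force: 30.0
t 24.2 tcp [ 0.6086 -0.041   0.0903] yaw 177.3 q6 -1.82 | row [-0.0028 -0.0009  0.0903] [ 0.  -0.1  0.2] rows>=2.2
```

```bash
python3 -m crank '[[-0.003,-0.001,0.04,0,0,0.2,0],[-0.003,-0.001,0.07,0,0,0.2,0],[-0.003,-0.001,0.085,0,0,0.2,0],[-0.003,-0.001,0.095,0,0,0.2,0],[-0.003,-0.001,0.099,0,0,0.2,0],[-0.003,-0.001,0.101,0,0,0.2,0],[-0.003,-0.001,0.101,0,0,0.2,0],[-0.003,-0.001,0.101,0,0,0.2,0]]';  python3 go.py 0.6112 -0.042 -0.015 -2.9
```

```text
time: 24.83
tcp_pos: [0.6134, -0.0432, -0.009]
orientation: [0.001, 0.026, 1.0, 0.0]
ft_force: [0.1, 0.0, -1.2]
grip_width: 0.0193
gripper_force: 30.0
t 24.8 tcp [ 0.6134 -0.0432 -0.009 ] yaw 177.0 q6 -1.82 | row [0.0023 0.0011 0.006 ] [ 0.   0.1 -0.1] rows>=0.2
```

```bash
python3 -m crank '[[0.001,0.001,0.002,0,0,0,0],[0.001,0.001,0.003,0,0,0,0],[0.001,0.001,0.004,0,0,0,0],[0.001,0.001,0.004,0,0,0,0],[0.001,0.001,0.004,0,0,0,0]]';  python3 go.py 0.6112 -0.042 -0.015 -2.9
```

```text
time: 25.25
tcp_pos: [0.6115, -0.0426, -0.0143]
orientation: [0.0, 0.026, 1.0, 0.0]
ft_force: [-0.7, 0.3, -1.0]
grip_width: 0.0196
gripper_force: 30.0
t 25.2 tcp [ 0.6115 -0.0426 -0.0143] yaw 177.0 q6 -1.82 | row [0.0003 0.0006 0.0007] [ 0.   0.  -0.1] rows>=0.0
```

```bash
python3 -m crank '[[0,0,0.0007,0,0,0,0],[0,0,0.0012,0,0,0,0],[0,0,0.0012,0,0,0,0]]' | egrep 'pos|ft'
```

```text
tcp_pos: [0.6116, -0.0426, -0.0151]
ft_force: [-0.9, 0.3, 3.0]
```

Contact. I'll release, lift, look, then go to bar_d.

```bash
python3 -m crank '[[0,0,0,0,0,0,0.04],[0,0,0,0,0,0,0.04],[0,0,0,0,0,0,0.04],[0,0,0,0,0,0,0.04],[0,0,0,0,0,0,0.04],[0,0,-0.03,0,0,0,0.04],[0,0,-0.07,0,0,0,0.04],[0,0,-0.11,0,0,0,0.04],[0,0,-0.11,0,0,0,0.04]]'|egrep 'pos'; python3 go.py 0.445 0.084 0.07 -22.5
```

```text
tcp_pos: [0.6175, -0.0425, 0.1037]
t 26.2 tcp [ 0.6175 -0.0425  0.1037] yaw 177.1 q6 -1.82 | row [0.1792 0.1176 0.0307] [ 0.2  0.9 19.6] rows>=5.2
```

```bash
python3 -m crank '[[0.179,0.117,0.02,0,0,19.6,0.045],[0.179,0.117,0.025,0,0,19.6,0.045],[0.179,0.117,0.025,0,0,19.6,0.045],[0.179,0.117,0.025,0,0,19.6,0.045],[0.179,0.117,0.025,0,0,19.6,0.045],[0.179,0.117,0.025,0,0,19.6,0.045],[0.179,0.117,0.025,0,0,19.6,0.045],[0.179,0.117,0.025,0,0,19.6,0.045],[0.179,0.117,0.025,0,0,19.6,0.045],[0.179,0.117,0.025,0,0,19.6,0.045]]' >/dev/null; python3 look.py wd; python3 seg.py wd 0.02; echo; python3 seg.py wd 0.02 200;  python3 go.py 0.4325 0.083 -0.028 -22.5
```

```text
px [252.5 172.5] c [0.4217 0.0864] size [np.float64(0.0207), np.float64(0.1093)] yaw -22.2
px [29.4 97.7] c [ 0.291  -0.0557] size [np.float64(0.0128), np.float64(0.0242)] yaw -3.2
px [395.4 163.5] c [0.4659 0.2057] size [np.float64(0.0643), np.float64(0.1621)] yaw 8.4
px [144.7  15.7] c [0.2755 0.0598] size [np.float64(0.0135), np.float64(0.0323)] yaw 10.9

px [252. 173.] c [0.4219 0.0858] size [np.float64(0.0199), np.float64(0.1085)] yaw -22.2
px [357.4 154.3] c [0.4405 0.1775] size [np.float64(0.0155), np.float64(0.0854)] yaw 5.1
px [407.1 160.9] c [0.467  0.2158] size [np.float64(0.037), np.float64(0.1549)] yaw 5.6
px [29.4 97.9] c [ 0.2911 -0.0558] size [np.float64(0.0115), np.float64(0.0232)] yaw -3.2
px [149.2  22.2] c [0.2805 0.0608] size [np.float64(0.0097), np.float64(0.0212)] yaw -0.3
t 27.1 tcp [0.4399 0.0833 0.0694] yaw 157.3 q6 -2.52 | row [ 0.0068 -0.0032  0.0974] [ 0.   0.  -0.2] rows>=2.3
```

```bash
python3 go.py 0.433 0.0817 -0.028 -22.2
python3 -m crank '[[0.007,-0.004,0.04,0,0,-0.5,0.045],[0.007,-0.004,0.07,0,0,-0.5,0.045],[0.007,-0.004,0.085,0,0,-0.5,0.045],[0.007,-0.004,0.093,0,0,-0.5,0.045],[0.007,-0.004,0.096,0,0,-0.5,0.045],[0.007,-0.004,0.097,0,0,-0.5,0.045],[0.007,-0.004,0.097,0,0,-0.5,0.045],[0.007,-0.004,0.097,0,0,-0.5,0.045]]' >/dev/null
python3 go.py 0.433 0.0817 -0.028 -22.2
```

```text
t 27.1 tcp [0.4399 0.0833 0.0694] yaw 157.3 q6 -2.52 | row [ 0.0058 -0.0042  0.0974] [ 0.   0.  -0.5] rows>=2.3
t 27.8 tcp [ 0.4319  0.0832 -0.0266] yaw 157.9 q6 -2.52 | row [-0.0016 -0.001   0.0014] [0.1 0.1 0.1] rows>=0.1
```

```bash
python3 -m crank '[[-0.001,-0.001,0.001,0,0,0,0.045],[-0.001,-0.001,0.001,0,0,0,0.045],[-0.001,-0.001,0.001,0,0,0,0],[-0.001,-0.001,0.001,0,0,0,0],[-0.001,-0.001,0.001,0,0,0,0],[-0.001,-0.001,0.001,0,0,0,0],[-0.001,-0.001,0.001,0,0,0,0],[-0.001,-0.001,0.001,0,0,0,0]]'; python3 go.py 0.433 0.0817 -0.028 -22.2
python3 -m crank '[[0,0,-0.04,0,0,0,0],[0,0,-0.08,0,0,0,0],[0,0,-0.12,0,0,0,0],[0,0,-0.12,0,0,0,0],[0,0,-0.12,0,0,0,0]]'|grep grip; python3 go.py 0.604 -0.109 0.092 -4.3
```

```text
time: 28.47
tcp_pos: [0.4316, 0.0816, -0.0285]
orientation: [0.0, 0.192, 0.981, 0.0]
ft_force: [0.2, 0.3, 2.1]
grip_width: 0.0198
gripper_force: 30.0
t 28.5 tcp [ 0.4316  0.0816 -0.0285] yaw 157.9 q6 -2.52 | row [-0.0012  0.0006 -0.0005] [0.  0.  0.1] rows>=0.0
grip_width: 0.0198
gripper_force: 30.0
t 28.9 tcp [0.4327 0.0823 0.0936] yaw 157.9 q6 -2.52 | row [-0.2308 -0.1126  0.0018] [  0.2   0.2 -17.8] rows>=6.2
```

```bash
python3 -m crank '[[-0.23,-0.113,0.002,0,0,-17.8,0],[-0.23,-0.113,0.002,0,0,-17.8,0],[-0.23,-0.113,0.002,0,0,-17.8,0],[-0.23,-0.113,0.002,0,0,-17.8,0],[-0.23,-0.113,0.002,0,0,-17.8,0],[-0.23,-0.113,0.002,0,0,-17.8,0],[-0.23,-0.113,0.002,0,0,-17.8,0],[-0.23,-0.113,0.002,0,0,-17.8,0],[-0.23,-0.113,0.002,0,0,-17.8,0],[-0.23,-0.113,0.002,0,0,-17.8,0]]' >/dev/null; python3 go.py 0.603 -0.109 -0.012 -4.3
```

```text
t 29.7 tcp [ 0.6001 -0.1095  0.0875] yaw 175.7 q6 -1.73 | row [-0.0033  0.0008  0.0995] [ 0.  -0.2 -0. ] rows>=2.4
```

```bash
python3 -m crank '[[-0.003,0.001,0.04,0,0,0,0],[-0.003,0.001,0.07,0,0,0,0],[-0.003,0.001,0.085,0,0,0,0],[-0.003,0.001,0.092,0,0,0,0],[-0.003,0.001,0.096,0,0,0,0],[-0.003,0.001,0.097,0,0,0,0],[-0.003,0.001,0.097,0,0,0,0],[-0.003,0.001,0.097,0,0,0,0]]'|egrep 'ft|pos';  python3 go.py 0.603 -0.109 -0.015 -4.3
```

```text
tcp_pos: [0.606, -0.1088, -0.0061]
ft_force: [0.2, -0.3, 0.3]
t 30.4 tcp [ 0.606  -0.1088 -0.0061] yaw 175.7 q6 -1.73 | row [ 0.003  -0.0004  0.0089] [0.  0.2 0. ] rows>=0.2
```

```bash
python3 -m crank '[[0.002,-0.001,0.003,0,0,0,0],[0.002,-0.001,0.005,0,0,0,0],[0.002,-0.001,0.007,0,0,0,0],[0.002,-0.001,0.007,0,0,0,0],[0.002,-0.001,0.007,0,0,0,0]]'|egrep 'ft|pos';  python3 go.py 0.603 -0.109 -0.016 -4.3
```

```text
tcp_pos: [0.6029, -0.11, -0.0146]
ft_force: [1.0, 0.2, -0.8]
t 30.8 tcp [ 0.6029 -0.11   -0.0146] yaw 175.7 q6 -1.73 | row [-0.0001  0.001   0.0014] [-0. -0. -0.] rows>=0.0
```

```bash
python3 -m crank '[[0,0.001,0.001,0,0,0,0],[0,0.001,0.0018,0,0,0,0],[0,0.001,0.0018,0,0,0,0]]'|egrep 'ft|pos'; python3 -m crank '[[0,0,0,0,0,0,0],[0,0,0,0,0,0,0]]'|egrep 'ft|pos'
```

```text
tcp_pos: [0.6031, -0.1089, -0.0164]
ft_force: [0.1, 0.3, -0.4]
tcp_pos: [0.603, -0.1089, -0.0164]
ft_force: [0.3, -0.6, -1.0]
```

```bash
python3 -m crank '[[0,0,0.0007,0,0,0,0],[0,0,0.0007,0,0,0,0]]'|egrep 'ft|pos'; python3 -m crank '[[0,0,0,0,0,0,0.04],[0,0,0,0,0,0,0.04],[0,0,0,0,0,0,0.04],[0,0,0,0,0,0,0.04],[0,0,0,0,0,0,0.04],[0,0,-0.03,0,0,0,0.04],[0,0,-0.07,0,0,0,0.04],[-0.03,0.02,-0.11,0,0,0,0.04],[-0.07,0.05,-0.15,0,0,0,0.04],[-0.09,0.07,-0.18,0,0,0,0.04]]'|egrep 'pos|ft'; python3 -m crank '[[0,0.03,0,0,0,0,0.04],[0,0.03,0,0,0,0,0.04],[0,0.03,0,0,0,0,0.04]]'|egrep 'pos'
python3 look.py wf; for t in 120 150; do python3 seg.py wf 0.032 $t;done
```

```text
tcp_pos: [0.603, -0.1089, -0.0164]
ft_force: [-1.9, 1.5, 4.7]
tcp_pos: [0.6792, -0.0604, 0.1416]
ft_force: [0.5, -0.2, -0.5]
tcp_pos: [0.6806, -0.0289, 0.1392]
px [371.5 227. ] c [0.7455 0.0977] size [np.float64(0.015), np.float64(0.0627)] yaw 85.8
px [  7.5 177.5] c [ 0.658  -0.3003] size [np.float64(0.016), np.float64(0.0428)] yaw -18.6
px [438. 123.] c [0.6337 0.1613] size [np.float64(0.0329), np.float64(0.0488)] yaw 85.8
px [374.9 120.2] c [0.6268 0.0962] size [np.float64(0.026), np.float64(0.0608)] yaw -4.0
px [134.2 111.1] c [ 0.603  -0.1495] size [np.float64(0.0678), np.float64(0.1309)] yaw -4.3
px [371.5 227. ] c [0.7455 0.0977] size [np.float64(0.015), np.float64(0.0627)] yaw 85.8
px [438.5 122.5] c [0.6332 0.1617] size [np.float64(0.0318), np.float64(0.0477)] yaw 85.8
px [383.8 120.5] c [0.6277 0.1053] size [np.float64(0.007), np.float64(0.0595)] yaw -4.5
px [368.1 120.2] c [0.6262 0.0892] size [np.float64(0.0126), np.float64(0.0594)] yaw -4.5
px [134.2 111.2] c [ 0.6031 -0.1495] size [np.float64(0.067), np.float64(0.1308)] yaw -4.3
```

View pics/wf.png

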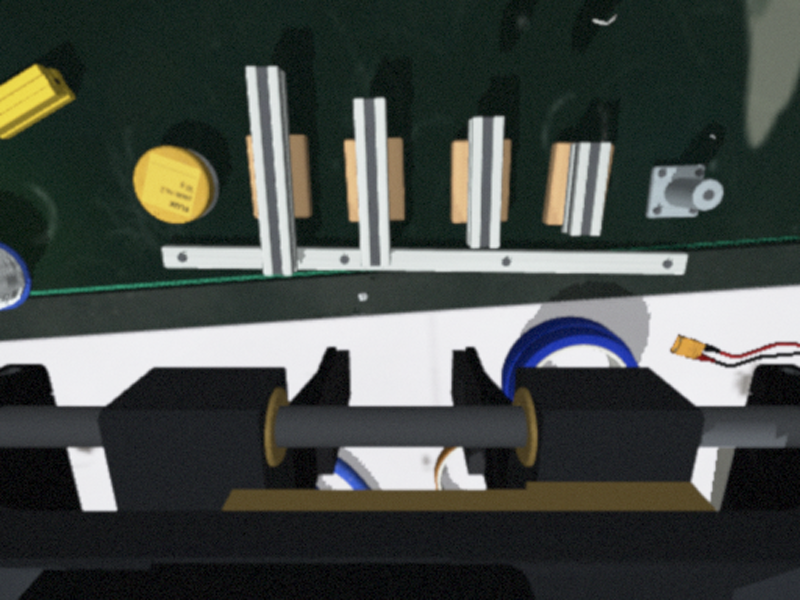

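In wf all four bars lie on the pads in order away from the post, a to d. Slot lines: d (263,67)-(279,275), c (369,98)-(376,265), b (489,117)-(485,247), a (595,143)-(586,235).

```bash
python3 bar.py wf 0.032 595 143 586 235 489 117 485 247 369 98 376 265 263 67 279 275; echo pads: 1 .6249 .0998 -5, 2 .617 .0315 -2.6, 3 .611 -.0424 -2.9, 4 .604 -.1094 -4.3
```

```text
c [0.6275 0.0991] len 0.059 yaw -3.0
c [0.6189 0.0312] len 0.0827 yaw -2.9
c [ 0.6141 -0.0438] len 0.1063 yaw -2.7
c [ 0.6041 -0.1093] len 0.1309 yaw -4.4
pads: 1 .6249 .0998 -5, 2 .617 .0315 -2.6, 3 .611 -.0424 -2.9, 4 .604 -.1094 -4.3
```

```bash
python3 -c "
from cell import arm
print(arm.close_job())"
```

```text
the job is handed in; nothing more can be done
None
```

The job is handed in: bars a, b, c and d lie on pads 1 to 4 in order of length from the post, each measured within about 3 mm and 3° of its pad, all let go, at about 32 s of the 102 s allowed; bar_a needed three failed grasps first, one of which rolled and shifted it.

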